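Hold an off-centre post bracket level above its jig

ROBOT

A 7-joint arm with a two-finger parallel gripper is mounted at the origin on the work surface. World frame = base frame: x ahead of the robot, y to its left, z up, the work surface at z = 0. Lengths are in m, angles in degrees, forces in N, time in s.
With the tool pointing down it reaches from about 0.4 to 0.85 m from the base axis. Payload 4.5 kg.
Tool frame: the origin (TCP) lies on the mounting face of the last link; the fingertips stand 173 mm ahead of it and the grasp point (between the pads) lies 155 mm ahead of it; z points along the fingers, y is the line along which they close (so a half turn about z gives the same grasp; the last joint's range is limited). The gripper opens to 85 mm and grips with 20 to 120 N. Pads are 22 mm wide; open, the fingers measure 114 mm over their backs; the gripper's body (76 mm by 85 mm) begins 54 mm behind the grasp point. The pads swing forward as they close: fully open they stand 13 mm farther back than shut.
Start: joints at [-66.131, 39.483, -11.15, 89.685, 9.013, 51.709, -12.324], TCP at [0.233, 0.58, 0.405] pointing down, gripper open.
Joint ranges: [-172.22, 172.22], [-26.19, 119.32], [-84.43, 86.54], [7.71, 146.69], [-57.33, 237.33], [2.42, 119.75], [-152.13, 152.13]. Speed limits (degrees/s): [147.25, 147.25, 180, 180, 180, 180, 180].

INTERFACE

Orientations are given as [roll, pitch, yaw] about the fixed x, y, z axes, in that order (R = Rz(yaw) Ry(pitch) Rx(roll)).
In Python, from bench import robot gives the robot as it stands.
- The arm moves only by the shell command python3 -m handwheel 'ROWS' [FORCE]. ROWS is JSON, a list of rows, each an object of numbers: "hand": the closure in counts, from 0 (fully open) to 255 (shut); "tx", "ty", "tz": the shift along the world's x, y, z in cm; "spin": the turn about the world's z in rad. In form: [{"hand": .., "tx": .., "ty": .., "tz": .., "spin": ..}, ...]. A call has 1 to 20 rows; each row is the pose to reach, as a shift and turn from the pose commanded when the call began; what a row does not reach only later rows make up. A row lasts 1/8 s, in which the tool goes at most 62.5 mm and 10.7 degrees, less where a joint would pass 70% of its speed; a pose out of reach is approached as far as the arm can. A call with a gripper value outside its range is refused whole. The fingers move at their own pace and stop on an object; FORCE is the grip in N (left out, the last holds). Time passes only in rows, so rows that repeat a pose let the fingers close. It gives the time, the measured TCP pose, the force, the opening and the grip force at its end, in the units of the state.
- robot.get_obs(): the state, without advancing time (a new reading comes with each control period).
- robot.read_camera(name): name is "side" or "top" or "wrist"; returns the picture (420x560x3 uint8, blue, green, red); there is no depth.
- robot.calibration(name): a dict with "fx", "fy", "cx", "cy" (pixels), "origin" and "rotation" of the camera in the world. Camera axes: x right, y down, z forward; pixel columns grow to the right and rows downward; lengths in m; the calibration is good to about 2 mm. A picture is of the moment at which its call begins: read the wrist's pose just before it. calibration takes no time and is no camera call; for the wrist camera it gives the pose at the moment of the call.
- robot.finish_job(): hands the job in; it is judged then, once.
Trained networks look in the newest picture that a camera, given by its name, has taken for a name from the list of things; names that differ only in an ending like _2 or _b are one class to them, and where a whole thing is asked for, a point or a joint stands for the part that bears it (a point fixed in the world has none). Each returns a list of dicts, best first, with "confidence" (0 to 1); they miss things now and then, are a little off and sometimes report something else, mostly with a low value. They report only what shows in the picture. A call takes as long as a camera call.
- robot.boxes_of(target, camera): "location" ([x, y, z] in m, in the coordinates of the camera as it stood for that picture, good to about 4 mm: the middle of the surface that is visible of it).
- robot.cut_out(target, camera): "region" (420x560 bool, what is visible of it).
- robot.place_of(target, camera): "location" ([x, y, z] in m, in the coordinates of the camera as it stood for that picture, good to about 4 mm: a listed point, or the origin of a listed thing).
The state is a dict: "clock": time; "joint_positions": joint angles; "joint_vel": joint speeds; "joint_efforts": joint torques, N m; "tool_pos": TCP position; "eef_rot": TCP orientation; "wrist_force": force on the tool from outside, world axes, zero at the start; "ft_torque": the same for the moment, N m; "gripper_width": finger opening in m; "gripper_force": force on a finger pad.
Only numpy, scipy, OpenCV 4.12 (cv2) and the standard library are available. Lean on these libraries where they do the work, as an engineer would, in place of code of your own. Each camera call takes 0.05 s, during which the arm holds its last target. There are 200 camera calls.

TASK

Grip the post bracket across its rib at its balance point, lift it and hold it level above the jig, blue socket over the red pad, with its two holes lined up over the two pins and its underside about 40 mm above the pin tips. Keep it level all the way, do not bump the jig and leave the other things on the bench where they are. Finish while still holding it there, quite still and in the air, so that I can wipe the pads beneath it.

Things in the scene. Friction and masses are not known exactly. Their poses are not given: they have to be found in the camera images.
- bracket: loose post bracket, 0.55 to 0.9 kg, standing on its foot: aluminium bar 280 x 40 x 6 mm along x. Origin: centre of its underside; z up, +x towards the blue steel socket (heavy square tube 40 x 40 mm centred at x = +90 mm, top at 66 mm). Upright rib on the centre line: 10 mm thick (along y), x = -100 to +70 mm, from the foot up to 51 mm. 13 mm holes through the foot at x = -122 and +122 mm
- balance_point (a point): balance point of the bracket (centre of mass seen from above): in the rib at x = +37 mm, y = 0 of the bracket, 36 mm above the underside, 33 mm short of the socket's near face. Grip the rib's two sides here, the middle of the grip within 20 mm along the rib; the foot (6 mm thick) lies below the fingertips
- socket_hole (a point): centre of the hole beside the socket, at the foot's underside (x = +122 mm of the bracket)
- tail_hole (a point): centre of the hole at the other end, at the foot's underside (x = -122 mm of the bracket)
- jig: jig fixed to the bench: dark steel base 320 x 90 x 12 mm, long along x; red pad 110 x 50 mm at its +x end, white pad 60 x 50 mm at its -x end, both tops 22 mm above the bench, a 9 mm pin standing 20 mm out of each. Origin: centre of the base's underside; z up, +x to the red pad. In the hold wanted, the bracket's origin is above the jig's, x axes alike, underside 82 mm above the bench
- red_pin (a point): tip of the pin on the red pad, 42 mm above the bench, at x = +122 mm of the jig; the socket_hole belongs above it
- white_pin (a point): tip of the pin on the white pad, 42 mm above the bench, at x = -122 mm of the jig; the tail_hole belongs above it
- can: bystander: yellow can, 52 mm wide, 120 mm high, loose; origin at the centre of its underside
- calculator: bystander: blue desk calculator, 120 x 75 x 16 mm, loose; origin at the centre of its underside
- drill: bystander: red and black cordless drill standing on its battery, about 220 mm long and 215 mm high, loose; origin at the centre of the battery's underside
- spray: bystander: spray bottle with a red head, 76 mm wide, 216 mm high, loose; origin at the centre of its underside

How it is judged (in metres and radians):
On the way:
1. the bracket is lifted off the bench, level, gripped at its balance point (height (world z) of bracket above 0.03 m and angle between bracket's own z axis and vertical below 0.08 rad and horizontal distance between the grasp point and balance_point below 0.02 m and contact force between bracket and the fingers above 2 N), for 0.2 s.
At the end, for the whole second after the job is handed in: Bracket held still in the fingers, gripped within 20 mm (seen from above) of its balance point, tilt under 0.08 rad, each hole within 10 mm sideways of its own pin and 20 to 60 mm above its tip, touching neither jig nor bystanders; bystanders within 25 mm of their starts (angle between bracket's own z axis and vertical below 0.08 rad and horizontal distance between the grasp point and balance_point below 0.02 m and contact force between bracket and the fingers above 2 N and horizontal distance between socket_hole and red_pin below 0.01 m and horizontal distance between tail_hole and white_pin below 0.01 m and z of socket_hole in the frame of red_pin between 0.02 and 0.06 m and z of tail_hole in the frame of white_pin between 0.02 and 0.06 m and linear speed of bracket below 0.02 m/s and angular speed of bracket below 0.1 rad/s and contact force between bracket and jig below 0.1 N and contact force between bracket and can below 0.1 N and contact force between bracket and calculator below 0.1 N and contact force between bracket and drill below 0.1 N and contact force between bracket and spray below 0.1 N and distance of each of can, calculator, drill, spray from where it was at the start of the episode below 0.025 m); the arm keeps its last pose, push and grip.
It fails at once if the bracket is tipped more than 0.3 rad (angle between bracket's own z axis and vertical above 0.3 rad).
It fails at once if the jig is bumped (over 3 N, by bracket, fingers or arm) (contact force between any of bracket, the fingers, the arm and jig above 3 N).
It fails at once if a bystander is moved more than 25 mm (distance of any of can, calculator, drill, spray from where it was at the start of the episode above 0.025 m).
It also fails if it takes over 40 s, if anything falls off the work surface, if the arm or the gripper's body presses on something with over 40 N, if the wrist force passes 120 N, or if a joint passes its speed limit or range.

## Working session

There is one attempt and no reset: what is moved stays moved. The work goes in short steps, Python scripts to look and compute and a shell command to move; the robot and the scene stay as the last step left them, time stands still between calls to the robot, and variables do not carry over. Pictures are saved under pics/ and viewed, at most 10 in all, crops included, and the job is handed in when it is done.

```bash
mkdir -p pics; cat > h.py <<'E'
from bench import robot
import numpy as np, cv2
def w(cam,p,c=None):
    c=c or robot.calibration(cam); return np.array(c["rotation"])@np.array(p)+np.array(c["origin"])
def places(cam,names):
    c=robot.calibration(cam)
    im=robot.read_camera(cam)
    for n in names:
        for d in robot.place_of(n,cam)[:2]: print(cam,n,round(d["confidence"],2),w(cam,d["location"],c).round(4))
    return im
E
python3 - <<'E'
from h import *
N=["bracket","balance_point","socket_hole","tail_hole","jig","red_pin","white_pin","can","calculator","drill","spray"]
ims=[places(c,N) for c in ("top","side")]
cv2.imwrite("pics/a.png",cv2.resize(np.vstack(ims),(448*1,600)) )
cv2.imwrite("pics/top.png",ims[0])
o=robot.get_obs();print(o["clock"],o["tool_pos"],o["eef_rot"],o["gripper_width"])
E
```

```text
top bracket 0.94 [-156.1726 -156.5836 -155.1907]
top bracket 0.65 [-158.3567 -158.7676 -157.3748]
top balance_point 0.72 [-158.3514 -158.7624 -157.3695]
top balance_point 0.38 [-173.1261 -173.537  -172.1441]
top socket_hole 0.61 [-173.1227 -173.5336 -172.1408]
top tail_hole 0.81 [-139.7536 -140.1646 -138.7717]
top jig 0.63 [-85.3968 -85.8078 -84.4149]
top red_pin 0.6 [-87.1473 -87.5582 -86.1654]
top white_pin 0.68 [-77.7812 -78.1922 -76.7993]
top can 0.7 [-116.6831 -117.0941 -115.7012]
top calculator 0.62 [-148.1526 -148.5636 -147.1707]
top drill 0.9 [-31.6105 -32.0215 -30.6286]
top spray 0.65 [-211.7145 -212.1254 -210.7326]
side bracket 0.69 [-52.9979 -54.0019 -52.0742]
side balance_point 0.84 [-55.5748 -56.5788 -54.651 ]
side balance_point 0.66 [-17.9807 -18.9847 -17.057 ]
side socket_hole 0.83 [-65.8825 -66.8865 -64.9588]
side socket_hole 0.18 [-33.6615 -34.6655 -32.7378]
side tail_hole 0.93 [-39.6889 -40.6929 -38.7652]
side tail_hole 0.74 [-52.5131 -53.5171 -51.5894]
side jig 0.76 [-33.5743 -34.5783 -32.6506]
side jig 0.72 [-47.5883 -48.5923 -46.6646]
side red_pin 0.93 [-47.3091 -48.3131 -46.3854]
side red_pin 0.31 [-39.7884 -40.7924 -38.8647]
side white_pin 0.71 [-17.7126 -18.7167 -16.7889]
side can 0.67 [-70.9976 -72.0016 -70.0738]
side calculator 0.61 [-78.9262 -79.9302 -78.0025]
side drill 0.93 [-29.4068 -30.4108 -28.4831]
side spray 0.89 [-65.4616 -66.4656 -64.5379]
1.2 [0.23343606 0.57979169 0.4047334 ] [ 1.79993603e+02 -1.95239081e-03  1.58065351e+02] 0.0852162315724235
```

The camera "rotation" is evidently roll/pitch/yaw in degrees and not a matrix. I'll fix the helper.

```bash
sed -i 's/np.array(c\["rotation"\])@/rot(c["rotation"])@/; 2a from scipy.spatial.transform import Rotation\ndef rot(r):\n    r=np.array(r,float); return Rotation.from_euler("xyz",r,degrees=True).as_matrix() if r.size==3 else r' h.py
python3 - <<'E'
from h import *
for c in ("top","side","wrist"): print(robot.calibration(c))
N=["bracket","balance_point","socket_hole","tail_hole","jig","red_pin","white_pin","can","calculator","drill","spray"]
for c in ("top","side"): places(c,N)
E
```

```text
{'fx': 413.7579196902448, 'fy': 413.7579196902448, 'cx': 279.20743991614916, 'cy': 210.279323458603, 'origin': array([ 0.39482529, -0.01612031,  1.37673039]), 'rotation': array([-1.70888360e+02,  8.97807204e-02, -8.89043080e+01])}
{'fx': 439.8784318600689, 'fy': 439.8784318600689, 'cx': 281.9025174862315, 'cy': 209.6012909240193, 'origin': array([-0.08912561, -1.09313662,  0.83458195]), 'rotation': array([-120.446454  ,    0.79925984,  -31.44852119])}
{'fx': 358.0552400236125, 'fy': 358.0552400236125, 'cx': 276.9722719462614, 'cy': 207.47927525476322, 'origin': array([0.16037238, 0.60865533, 0.37430862]), 'rotation': array([ 1.62002933e+02, -3.43567645e-02,  6.80383533e+01])}
top bracket 0.74 [ 0.5307 -0.2097 -0.001 ]
top balance_point 0.74 [ 0.6194 -0.3022  0.0061]
top balance_point 0.61 [ 0.5555 -0.2406  0.0375]
top tail_hole 0.86 [ 0.4547 -0.121   0.002 ]
top jig 0.69 [ 0.5121  0.2003 -0.0028]
top jig 0.17 [ 0.7808 -0.1419  0.0026]
top red_pin 0.8 [0.6355 0.1872 0.0376]
top red_pin 0.54 [ 5.318e-01 -2.076e-01 -4.000e-04]
top white_pin 0.87 [0.3894 0.2131 0.0418]
top can 0.68 [0.7799 0.0476 0.001 ]
top calculator 0.77 [ 0.7827 -0.1408  0.0035]
top drill 0.59 [ 0.5899  0.528  -0.0035]
top spray 0.73 [ 0.5359 -0.5346  0.0012]
side bracket 0.81 [ 0.5361 -0.2075 -0.0041]
side bracket 0.7 [ 0.5569 -0.2398  0.032 ]
side balance_point 0.71 [ 0.5539 -0.2417  0.0346]
side socket_hole 0.68 [ 0.6123 -0.3061 -0.0016]
side tail_hole 0.73 [0.7819 0.0513 0.0011]
side tail_hole 0.72 [ 0.4562 -0.1199 -0.0023]
side jig 0.57 [ 0.5123  0.2014 -0.0048]
side red_pin 0.83 [0.6306 0.1909 0.0381]
side red_pin 0.18 [ 0.5832  0.5287 -0.0021]
side white_pin 0.9 [0.3894 0.2104 0.043 ]
side white_pin 0.33 [ 0.4553 -0.1207 -0.0017]
side can 0.55 [ 0.7829  0.0555 -0.002 ]
side calculator 0.67 [ 0.7827 -0.146   0.0013]
side drill 0.62 [0.584  0.5232 0.002 ]
side spray 0.67 [ 0.5356 -0.5385 -0.0025]
```

View pics/top.png

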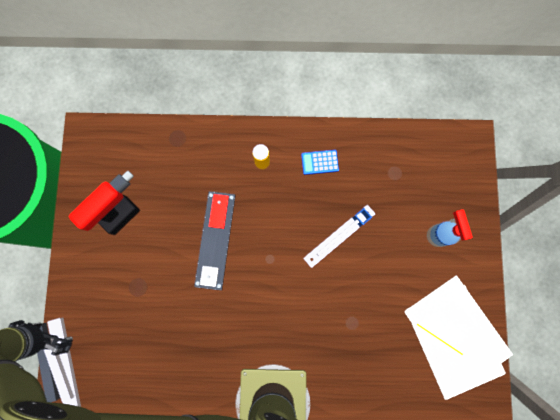

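Top view: bracket lies from tail (308,262) to socket (366,214), and the jig is centred at (215,240) with its red pad away from the robot. The hole spacing measures 0.244 m for both, which is correct. Bracket yaw is about -48.8°, jig about -5.3°, balance point about (0.557, -0.240). Next I move above the balance point and turn -27°.

```bash
python3 -m handwheel '[{"hand":0,"tx":2.2,"ty":-5.5,"tz":0,"spin":-0.03},{"hand":0,"tx":4.3,"ty":-11,"tz":0,"spin":-0.06},{"hand":0,"tx":6.5,"ty":-16.4,"tz":0,"spin":-0.1},{"hand":0,"tx":8.6,"ty":-22,"tz":0,"spin":-0.13},{"hand":0,"tx":10.8,"ty":-27.3,"tz":0,"spin":-0.16},{"hand":0,"tx":13,"ty":-32.8,"tz":0,"spin":-0.2},{"hand":0,"tx":15.2,"ty":-38.3,"tz":0,"spin":-0.23},{"hand":0,"tx":17.3,"ty":-43.8,"tz":0,"spin":-0.26},{"hand":0,"tx":19.5,"ty":-49.2,"tz":0,"spin":-0.3},{"hand":0,"tx":21.6,"ty":-54.7,"tz":0,"spin":-0.33},{"hand":0,"tx":23.8,"ty":-60.2,"tz":0,"spin":-0.37},{"hand":0,"tx":26,"ty":-65.6,"tz":-2,"spin":-0.4},{"hand":0,"tx":28.1,"ty":-71,"tz":-4,"spin":-0.43},{"hand":0,"tx":30.3,"ty":-76.6,"tz":-6,"spin":-0.45},{"hand":0,"tx":32.4,"ty":-82,"tz":-8,"spin":-0.47},{"hand":0,"tx":32.4,"ty":-82,"tz":-8,"spin":-0.47},{"hand":0,"tx":32.4,"ty":-82,"tz":-8,"spin":-0.47}]'
python3 - <<'E'
from h import *
o=robot.get_obs();print(o["clock"],o["tool_pos"],o["eef_rot"])
im=places("wrist",["bracket","balance_point","socket_hole","tail_hole"])
cv2.imwrite("pics/w1.png",im)
E
```

```text
clock: 4.53
tool_pos: [0.5574, -0.2396, 0.3245]
eef_rot: [180.0, -0.1, 131.2]
wrist_force: [-0.7, 0.8, -0.2]
gripper_width: 0.0856
gripper_force: 0.0
4.525 [ 0.55736098 -0.23962973  0.32453293] [ 1.79968925e+02 -6.57283013e-02  1.31151478e+02]
wrist bracket 0.83 [ 0.5311 -0.2112  0.001 ]
wrist balance_point 0.64 [ 0.5545 -0.24    0.0369]
wrist socket_hole 0.58 [ 0.6118 -0.3063 -0.0019]
```

View pics/w1.png

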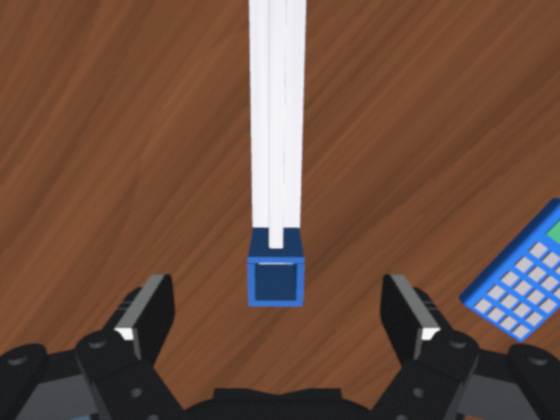

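The rib runs vertically at column ~276, the optical axis, so yaw and sideways position are good. The socket's top rim spans rows ~259 to 305, which I'll use to fix the position along the bracket.

```bash
python3 - <<'E'
from h import *
c=robot.calibration("wrist");o=robot.get_obs();t=np.array(o["tool_pos"]);R=rot(o["eef_rot"])
def ray(u,v,z):
    d=rot(c["rotation"])@np.array([(u-c["cx"])/c["fx"],(v-c["cy"])/c["fy"],1]);p=c["origin"];return p+d*(z-p[2])/d[2]
for n,u,v,z in [("near rim",276,259,.066),("far rim",276,305,.066),("rib",276,140,.051),("rib top end",278,10,.051)]:
    p=ray(u,v,z);print(n,p.round(4),"tool frame mm",(R.T@(p-t)*1000).round(1))
E
```

```text
near rim [ 0.5798 -0.2649  0.066 ] tool frame mm [-34.1  -0.8 259.4]
far rim [ 0.6044 -0.2931  0.066 ] tool frame mm [-71.6  -0.8 259.4]
rib [ 0.5262 -0.2038  0.051 ] tool frame mm [ 47.1  -0.7 274.4]
rib top end [ 0.4756 -0.1441  0.051 ] tool frame mm [125.4   0.6 274.4]
```

The tool is within 1 mm of the balance point. Descending and gripping.

```bash
python3 -m handwheel '[{"tz":-4,"hand":0},{"tz":-8,"hand":0},{"tz":-11,"hand":0},{"tz":-12.6,"hand":0},{"tz":-13.4,"hand":0},{"tz":-13.4,"hand":0},{"tz":-13.4,"hand":120},{"tz":-13.4,"hand":200},{"tz":-13.4,"hand":255},{"tz":-13.4,"hand":255},{"tz":-13.4,"hand":255},{"tz":-13.4,"hand":255},{"tz":-13.4,"hand":255},{"tz":-13.4,"hand":255}]' 90
```

```text
$[0]: bad value
```

```bash
python3 -m handwheel '[{"hand":0,"tx":0,"ty":0,"tz":-4,"spin":0},{"hand":0,"tx":0,"ty":0,"tz":-8,"spin":0},{"hand":0,"tx":0,"ty":0,"tz":-11,"spin":0},{"hand":0,"tx":0,"ty":0,"tz":-12.6,"spin":0},{"hand":0,"tx":0,"ty":0,"tz":-13.4,"spin":0},{"hand":0,"tx":0,"ty":0,"tz":-13.4,"spin":0},{"hand":120,"tx":0,"ty":0,"tz":-13.4,"spin":0},{"hand":200,"tx":0,"ty":0,"tz":-13.4,"spin":0},{"hand":255,"tx":0,"ty":0,"tz":-13.4,"spin":0},{"hand":255,"tx":0,"ty":0,"tz":-13.4,"spin":0},{"hand":255,"tx":0,"ty":0,"tz":-13.4,"spin":0},{"hand":255,"tx":0,"ty":0,"tz":-13.4,"spin":0},{"hand":255,"tx":0,"ty":0,"tz":-13.4,"spin":0},{"hand":255,"tx":0,"ty":0,"tz":-13.4,"spin":0}]' 90
```

```text
clock: 6.52
tool_pos: [0.5573, -0.2404, 0.191]
eef_rot: [-180.0, 0.0, 131.1]
wrist_force: [-2.1, 0.4, 6.8]
gripper_width: 0.0086
gripper_force: 88.9
```

```bash
python3 -m handwheel '[{"hand":255,"tx":0,"ty":0,"tz":0.5,"spin":0},{"hand":255,"tx":0,"ty":0,"tz":1.5,"spin":0},{"hand":255,"tx":0,"ty":0,"tz":3,"spin":0},{"hand":255,"tx":0,"ty":0,"tz":5,"spin":0},{"hand":255,"tx":0,"ty":0,"tz":7,"spin":0},{"hand":255,"tx":0,"ty":0,"tz":9,"spin":0},{"hand":255,"tx":0,"ty":0,"tz":10,"spin":0},{"hand":255,"tx":0,"ty":0,"tz":10,"spin":0},{"hand":255,"tx":0,"ty":0,"tz":10,"spin":0}]'
python3 - <<'E'
from h import *
ims=[]
for c in ("wrist","side"): ims.append(places(c,["bracket","balance_point","socket_hole","tail_hole"]))
cv2.imwrite("pics/l1.png",cv2.resize(np.hstack(ims),(800,300)))
o=robot.get_obs();print(o["tool_pos"],o["eef_rot"],o["wrist_force"],o["ft_torque"])
E
```

```text
clock: 7.65
tool_pos: [0.557, -0.2401, 0.2902]
eef_rot: [-180.0, -0.1, 131.1]
wrist_force: [-0.4, -0.3, -5.9]
gripper_width: 0.0088
gripper_force: 87.8
wrist bracket 0.77 [ 0.5289 -0.2124  0.1027]
wrist balance_point 0.68 [ 0.5547 -0.2377  0.1339]
side bracket 0.32 [ 0.6126 -0.3036  0.0969]
side balance_point 0.65 [ 0.5544 -0.2419  0.1349]
side tail_hole 0.71 [ 0.4528 -0.1225  0.0977]
[ 0.55743324 -0.24020577  0.2906134 ] [ 1.79999050e+02 -6.74218546e-03  1.31142726e+02] [-1.14432439  0.91359948 -5.66103428] [ 0.0091011  -0.00461416  0.01482295]
```

View pics/l1.png

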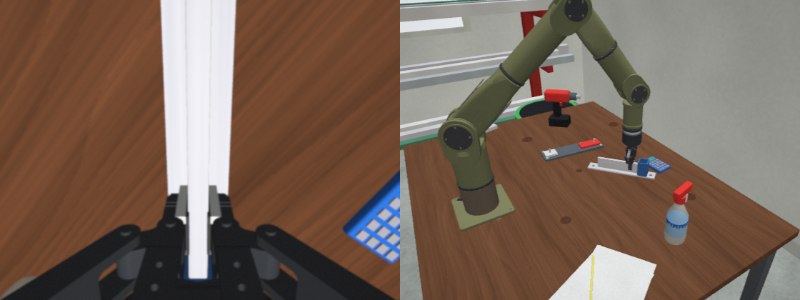

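Lifted level (both ends at ~0.098 m, wrist moment about 0). Side view: bracket clear in the air at ~(622,170), jig at (572,149). I'll stay at this height and swing over the jig with a +43.5° turn.

```bash
python3 -m handwheel '[{"hand":255,"tx":0,"ty":0.7,"tz":0.5,"spin":0.01},{"hand":255,"tx":0,"ty":2.2,"tz":1,"spin":0.04},{"hand":255,"tx":-0.1,"ty":4.5,"tz":1,"spin":0.08},{"hand":255,"tx":-0.1,"ty":7.5,"tz":1,"spin":0.13},{"hand":255,"tx":-0.2,"ty":11,"tz":1,"spin":0.19},{"hand":255,"tx":-0.3,"ty":14.5,"tz":1,"spin":0.25},{"hand":255,"tx":-0.4,"ty":18,"tz":1,"spin":0.31},{"hand":255,"tx":-0.4,"ty":21.5,"tz":1,"spin":0.37},{"hand":255,"tx":-0.5,"ty":25,"tz":1,"spin":0.43},{"hand":255,"tx":-0.6,"ty":28.5,"tz":1,"spin":0.49},{"hand":255,"tx":-0.7,"ty":32,"tz":1,"spin":0.55},{"hand":255,"tx":-0.7,"ty":35.5,"tz":1,"spin":0.61},{"hand":255,"tx":-0.8,"ty":38.7,"tz":1,"spin":0.67},{"hand":255,"tx":-0.9,"ty":41.2,"tz":1,"spin":0.71},{"hand":255,"tx":-0.9,"ty":42.8,"tz":1,"spin":0.74},{"hand":255,"tx":-0.9,"ty":43.5,"tz":1,"spin":0.755},{"hand":255,"tx":-0.9,"ty":43.7,"tz":1,"spin":0.759},{"hand":255,"tx":-0.9,"ty":43.7,"tz":1,"spin":0.759},{"hand":255,"tx":-0.9,"ty":43.7,"tz":1,"spin":0.759}]'
python3 - <<'E'
from h import *
ims=[]
N=["bracket","balance_point","socket_hole","tail_hole","jig","red_pin","white_pin"]
for c in ("wrist","side","top"): ims.append(places(c,N))
cv2.imwrite("pics/m_w.png",ims[0])
cv2.imwrite("pics/m_st.png",np.hstack([cv2.resize(ims[1][90:300,180:460],(400,300)),cv2.resize(ims[2][150:330,130:370],(400,300))]))
o=robot.get_obs();print(o["tool_pos"],o["eef_rot"],o["wrist_force"],o["ft_torque"])
E
```

```text
clock: 10.52
tool_pos: [0.5486, 0.1957, 0.3007]
eef_rot: [-180.0, -0.0, 174.5]
wrist_force: [0.4, -0.3, -5.5]
gripper_width: 0.0092
gripper_force: 87.8
wrist bracket 0.6 [0.5074 0.1979 0.1129]
wrist balance_point 0.63 [0.5468 0.1948 0.1478]
side bracket 0.67 [0.5182 0.2045 0.1101]
side balance_point 0.57 [0.5472 0.1924 0.1443]
side socket_hole 0.92 [0.6355 0.1892 0.1091]
side tail_hole 0.73 [0.3912 0.2087 0.1073]
side jig 0.92 [5.138e-01 2.014e-01 1.000e-04]
side red_pin 0.93 [0.63   0.1911 0.0396]
side white_pin 0.96 [0.388  0.2141 0.0428]
top balance_point 0.74 [0.5495 0.196  0.1492]
top socket_hole 0.77 [0.6336 0.1875 0.1137]
top jig 0.77 [ 0.5135  0.2011 -0.0047]
top red_pin 0.54 [0.6342 0.187  0.0416]
top white_pin 0.26 [0.5462 0.195  0.1465]
top white_pin 0.26 [ 0.536  -0.5375  0.0021]
[0.54841965 0.1967741  0.30071287] [ 1.79998627e+02 -3.87747642e-04  1.74628792e+02] [-0.37797963  0.14999482 -5.59071297] [ 0.0047115  -0.0305039  -0.03654005]
```

View pics/m_w.png

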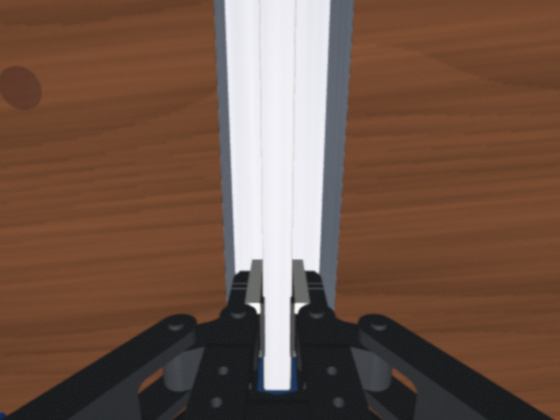

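View pics/m_st.png

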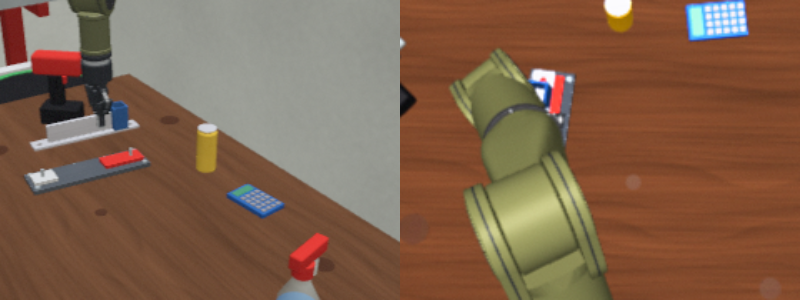

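Wrist view: the jig base edges show on both sides of the foot, left ~(215,0) to (228,300), right ~(353,0) to (337,300). The crops show the socket above the red pad and the bracket level. I'll use those edges for the sideways and yaw check.

```bash
python3 - <<'E'
from h import *
im=robot.read_camera("wrist")
c=robot.calibration("wrist");o=robot.get_obs();t=np.array(o["tool_pos"]);R=rot(o["eef_rot"])
def tf(u,v,z):
    d=rot(c["rotation"])@np.array([(u-c["cx"])/c["fx"],(v-c["cy"])/c["fy"],1]);p=c["origin"];return (R.T@(p+d*(z-p[2])/d[2]-t)*1000)[:2]
g=cv2.cvtColor(im,cv2.COLOR_BGR2HSV)
for v in (10,60,110,160,210,240):
    row=im[v].astype(int)
    wood=(row[:,2]-row[:,0])>25
    u0=np.where(wood[:270])[0].max()+1; u1=280+np.where(wood[280:])[0].min()
    s=g[v,:,2]>200; f=np.where(s)[0]; f0,f1=f.min(),f.max()+1
    a,b=tf(u0,v,.012),tf(u1,v,.012);e,h=tf(f0,v,.116),tf(f1,v,.116)
    print(v,u0,f0,f1,u1,"jig x,mid,width",a[0].round(),((a+b)/2)[1].round(2),(b-a)[1].round(1),"foot",e[0].round(),((e+h)/2)[1].round(2),(h-e)[1].round(1))
E
```

```text
10 212 225 330 352 jig x,mid,width 128.0 2.72 90.1 foot 108.0 -0.38 40.3
60 214 227 328 349 jig x,mid,width 99.0 2.5 90.3 foot 91.0 -0.38 40.4
110 216 229 326 346 jig x,mid,width 66.0 2.26 90.6 foot 71.0 -0.38 40.4
160 219 231 324 342 jig x,mid,width 31.0 2.0 89.4 foot 50.0 -0.38 40.4
210 221 233 321 339 jig x,mid,width -7.0 1.72 89.7 foot 27.0 -0.6 40.0
240 222 234 320 337 jig x,mid,width -32.0 1.38 89.9 foot 13.0 -0.61 40.2
```

Jig width measures 90 mm and the foot 40 mm, both correct. The offset is only ~2.2 mm towards +y with negligible yaw error. Correcting that and lowering 28 mm.

```bash
python3 -m handwheel '[{"hand":255,"tx":0,"ty":0.1,"tz":-0.4,"spin":0},{"hand":255,"tx":0,"ty":0.2,"tz":-1.2,"spin":0},{"hand":255,"tx":0,"ty":0.2,"tz":-2,"spin":0},{"hand":255,"tx":0,"ty":0.2,"tz":-2.6,"spin":0},{"hand":255,"tx":0,"ty":0.2,"tz":-2.8,"spin":0},{"hand":255,"tx":0,"ty":0.2,"tz":-2.8,"spin":0},{"hand":255,"tx":0,"ty":0.2,"tz":-2.8,"spin":0},{"hand":255,"tx":0,"ty":0.2,"tz":-2.8,"spin":0},{"hand":255,"tx":0,"ty":0.2,"tz":-2.8,"spin":0},{"hand":255,"tx":0,"ty":0.2,"tz":-2.8,"spin":0}]'
python3 - <<'E'
from h import *
for i in range(2): im=places("side",["balance_point","socket_hole","tail_hole","red_pin","white_pin"])
cv2.imwrite("pics/f.png",cv2.resize(im[130:230,180:300],(720,600),interpolation=cv2.INTER_CUBIC))
o=robot.get_obs();print(o["tool_pos"],o["eef_rot"],o["wrist_force"],o["ft_torque"],o["gripper_force"])
E
```

```text
clock: 13.02
tool_pos: [0.5485, 0.1988, 0.2728]
eef_rot: [180.0, 0.0, 174.6]
wrist_force: [-0.2, 0.3, -6.8]
gripper_width: 0.0086
gripper_force: 87.8
side balance_point 0.61 [0.5464 0.1972 0.1154]
side socket_hole 0.86 [0.6344 0.1883 0.0817]
side tail_hole 0.58 [0.3916 0.212  0.0787]
side red_pin 0.62 [0.6301 0.1882 0.0384]
side white_pin 0.92 [0.3898 0.2119 0.0418]
side balance_point 0.61 [0.545  0.1989 0.1171]
side socket_hole 0.61 [0.634  0.1893 0.0775]
side tail_hole 0.77 [0.3876 0.2107 0.0812]
side red_pin 0.76 [0.6313 0.1904 0.0406]
side white_pin 0.79 [0.3878 0.2095 0.0422]
[0.54841376 0.19879833 0.2727262 ] [ 1.79994827e+02 -1.14763061e-03  1.74629482e+02] [ 6.23882048e-01  2.96200188e-03 -5.11266789e+00] [-0.03086869  0.01157702 -0.01193128] 87.78178453445435
```

View pics/f.png

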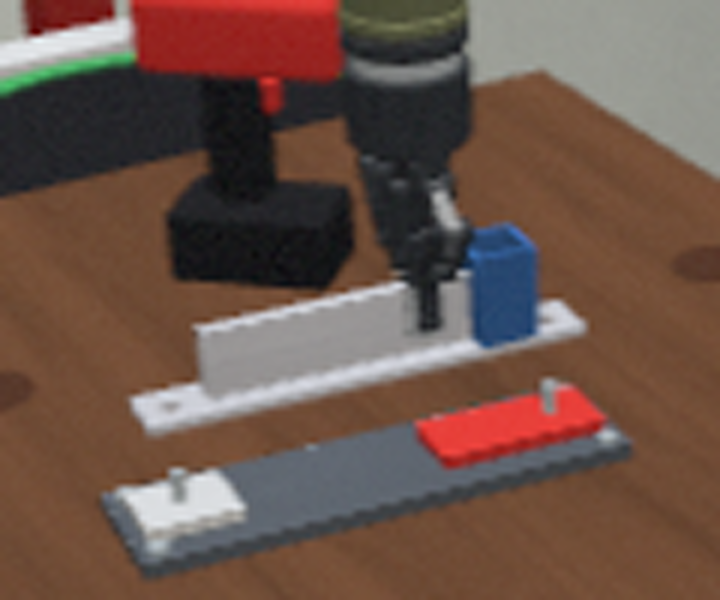

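The picture shows the bracket level, with its holes at (173,405) and (547,320) right above the pin tips at (178,470) and (548,382). The side measurements agree to within ~4 mm sideways and ~40 mm in height. Handing in.

```bash
python3 -c "
from bench import robot
print(robot.finish_job())"
```

```text
the job is handed in; nothing more can be done
None
```

I handed the job in with the bracket gripped at its balance point, held still and level about 40 mm above the pin tips. The blue socket is over the red pad, the measured holes are within about 4 mm sideways of the pins, and the grip is about 88 N. I saw no contact with the jig or the other things; the hand-in gave no verdict.

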